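# Hang the tip basket in the ultrasonic cleaner

## Robot

A 6-joint arm with a two-finger parallel gripper is mounted at the origin on the work surface. World frame = base frame: x ahead of the robot, y to its left, z up, the work surface at z = 0. Lengths are in m, angles in rad, forces in N, time in s.
With the tool pointing down it reaches from about 0.3 to 0.875 m from the base axis. Payload 6.4 kg.
Tool frame: the origin (TCP) lies at the very end of the fingers, on their centre line; the grasp point (between the pads) lies 19 mm behind it (grip_depth is the distance from the TCP to the grasp point, in m); z points along the fingers, x is the direction in which the jaws open and shut, and the axes are right-handed (so a half turn about z gives the same grasp; the last joint's range is limited). The gripper opens to 88 mm and grips with 3 to 60 N. Pads are 18 mm wide; open, the fingers measure 123 mm over their backs; the gripper's body (75 mm by 187 mm) begins 45 mm behind the grasp point.
Start: joints at [1.121, 0.181, 1.607, -0, 1.354, -0.206], TCP at [0.139, 0.558, 0.217] pointing down, gripper open.
Joint ranges: [-2.99, 2.99], [-0.89, 2.07], [0.3, 2.58], [-1.14, 4.28], [0, 2.63], [-3.12, 3.12]. Speed limits (rad/s): [2.57, 2.57, 3.01, 3.14, 3.14, 3.14].

## Interface

Orientations are given as [roll, pitch, yaw] about the fixed x, y, z axes, in that order (R = Rz(yaw) Ry(pitch) Rx(roll)).
In Python, from rig import * gives the robot as it stands. The module is installed in compiled form; this text tells all that it offers.
- The arm moves only by the tool servo_tool, never from a script. Its argument "increments" is a list of rows, each an object of numbers: "hand": the closure in counts, from 0 (fully open) to 255 (shut); "x", "y", "z": the shift along the tool's x, y, z normalised to -1 to 1, where 1 is 0.04 m; "rx", "ry", "rz": the turn, a rotation vector about the tool's x, y, z normalised to -1 to 1, where 1 is 0.1 rad. A call has 1 to 8 rows; each row shifts and turns the commanded pose from where the row before left it, along the tool's axes as they then stand; what a row does not reach is not made up. A row lasts 1/12 s, in which the tool goes at most 41.7 mm and 7.16 degrees, less where a joint would pass 70% of its speed; a pose out of reach is approached as far as the arm can. A call with a number of a shift or a turn outside -1 to 1 is refused whole. A call with a gripper value outside its range is refused whole. The fingers move at their own pace and stop on an object; "grip_force" is the grip in N (left out, the last holds). Time passes only in rows, so rows that do not move let the fingers close. It gives the time, the measured TCP pose, the force and the opening at its end, in the units of the state.
- get_obs(): the state, without advancing time (a new reading comes with each control period).
- get_image(name): name is "side" or "top" or "wrist"; returns a dict with "pixels" (420x560x3 uint8, red, green, blue), "range_z" (420x560 float32, m along the optical axis (not along the pixel's ray), 0 where there is no reading), "fx", "fy", "cx", "cy" (pixels), "R" (3x3) and "t" (3): a world point X has camera coordinates R X + t. Camera axes: x right, y down, z forward; pixel columns grow to the right and rows downward; lengths in m; the calibration is good to about 2 mm. A picture is of the moment at which its call begins.
- hand_in(): hands the job in, once; it reports no verdict.
Trained networks look in the newest picture that a camera, given by its name, has taken for a name from the list of things; names that differ only in an ending like _2 or _b are one class to them, and where a whole thing is asked for, a point or a joint stands for the part that bears it (a point fixed in the world has none). Each returns a list of dicts, best first, with "confidence" (0 to 1); they miss things now and then, are a little off and sometimes report something else, mostly with a low value. They report only what shows in the picture. A call takes as long as a camera call. They do not tell look-alikes from the thing itself.
- regions_of(camera, query): "region" (420x560 bool, what is visible of it).
- tip_of(camera, query): "position" ([x, y, z] in m, in world coordinates, good to about 4 mm: a listed point, or the origin of a listed thing).
The state is a dict: "t": time; "joints": joint angles; "dq": joint speeds; "joint_torque": joint torques, N m; "eef_pos": TCP position; "tool_rot": TCP orientation; "wrist_force": force on the tool from outside, world axes, zero at the start; "ft_torque": the same for the moment, N m; "grip_width": opening from 0.0 (shut) to 1.0 (fully open).
Only numpy, scipy, OpenCV 4.12 (cv2) and the standard library are available. Lean on these libraries where they do the work, as an engineer would, in place of code of your own. Each camera call takes 0.05 s, during which the arm holds its last target. There are 200 camera calls.

## Task

Load the small steel tip basket into the ultrasonic cleaner: hook its bent lip over the pan's long rim on the control-panel side so that the basket hangs upright inside the pan, fully down on the rim and snug up against the end of the pan away from the drain tap, then let go. Work gently, by feel, without forcing the basket against the pan; keep it upright so that the tips stay in, and leave the other things on the counter where they are.

Things in the scene. Friction and masses are not known exactly. Their poses are not given: they have to be found in the camera images.
- basket: Stainless hook-on basket, about 160 g, holding two handpiece tips; stands on the counter at the start. Trough 45 (x) x 60 (y) x 35 high. Origin: centre of its underside; z up, y along the lip, -x towards the lip. Its flat back plate (outer face at x = -22.5, 60 wide in y, from z = 0 to 65) is bent over at the top into a bridge and a down-turned lip (see point lip).
- lip (a point): Middle of the basket's slot, on the underside of the bridge: basket frame -25.5, 0, 62.5 mm. The slot between back plate and lip is 6 wide (x = -28.5 to -22.5), 12 deep (lip's lower edge at z = 50.5), 60 long and open downwards; metal 2.5 thick. Fully home, this point is level with the rim's top.
- grip (a point): Centre of the basket's black flat grip (basket frame -21, 0, 96 mm): 10 thick (x), 36 wide (y), 32 high (z = 80 to 112), on a thin stem above the bridge, whose top is 31 below this point. Best pinched from above across its thickness.
- cleaner: Fixed ultrasonic cleaner, white housing 210 (x) x 290 (y) x 115 high; origin: centre of its underside, z up. Control panel on the -x side, drain tap on the -y end. A steel pan, inside 130 (x) x 240 (y), rests by its end lugs across the opening: end walls' inner faces at y = -120 and +120, level rim 140 above the counter, inside floor at 59. The basket may press on the pan with 15 N at most.
- rim (a point): On the housing: where the middle of the top of the pan's panel-side long wall (4 thick, 25 above the deck) would be if the pan sat centred; cleaner frame -67, 0, 140 mm. The pan was set in by eye: it sits square, but anywhere up to 12 off centre in the cleaner's x, NOT measured, so feel for the wall. It stays put under a gentle push and is not loose lengthwise.
- jar: Bystander: white jar, 68 across, 85 high, origin under its centre.
- detergent: Bystander: white bottle with a blue label, 64 across, 170 high, origin under its centre.
- dish: Bystander: steel bowl, 110 across, 45 high, origin under its centre.
There are look-alikes about, which are no part of the job. What is shaped like the basket but yellow is not meant.

How it is judged:
On the way, in this order (a step that is already met when the one before it is completed fails the run):
1. the basket is lifted off the counter (height (world z) of basket above 0.04 m), for 0.1 s.
2. the lip is hooked over the panel-side rim, bridge down on the rim (z of lip in the frame of cleaner between 0.137 and 0.1425 m and x of lip in the frame of cleaner between -0.081 and -0.053 m and x of basket in the frame of cleaner above -0.058 m and angle between basket's own z axis and vertical below 0.15 rad and contact force between basket and cleaner above 0.5 N), for 0.2 s.
At the end, for the whole second after the job is handed in: The basket hangs at rest and released inside the pan, upright within 0.1 rad, its lip over the long rim on the control-panel side, the bridge within 1.5 mm of the rim, and its side within 2.5 mm of the pan's end wall away from the drain tap (the cleaner's +y end) (z of lip in the frame of cleaner between 0.138 and 0.1415 m and x of lip in the frame of cleaner between -0.081 and -0.053 m and x of basket in the frame of cleaner above -0.058 m and y of lip in the frame of cleaner above 0.0875 m and angle between basket's own z axis and vertical below 0.1 rad and contact force between basket and the fingers below 0.1 N and linear speed of basket below 0.02 m/s and contact force between basket and cleaner above 0.5 N); the robot touches nothing.
It fails at once if the basket is forced against the cleaner (more than 15 N) (contact force between basket and cleaner above 15 N).
It fails at once if the basket is tipped (more than 30 degrees) (angle between basket's own z axis and vertical above 0.52 rad).
It fails at once if the jar is disturbed (moved more than 15 mm) (distance of jar from where it was at the start of the episode above 0.015 m).
It fails at once if the bottle is disturbed (moved more than 15 mm) (distance of detergent from where it was at the start of the episode above 0.015 m).
It fails at once if the bowl is disturbed (moved more than 15 mm) (distance of dish from where it was at the start of the episode above 0.015 m).
It also fails if it takes over 53 s, if anything falls off the work surface, if the arm or the gripper's body presses on something with over 40 N, if the wrist force passes 120 N, or if a joint passes its speed limit or range.

## Working session

There is one attempt and no reset: what is moved stays moved. The work goes in short steps, Python scripts to look and compute and a tool call to move; the robot and the scene stay as the last step left them, time stands still between calls to the robot, and variables do not carry over. Pictures are saved under pics/ and viewed, about 8 in all and at most 12, crops included, and the job is handed in when it is done.

Besides the shell and the picture viewer there is one more tool, called after "Emit:" as name([rows], argument=value, ...), one row to a line, values as JSON. servo_tool: Moves the arm, as the interface text tells. Scaled input: -1 to 1 covers 0.04 m each way for a shift and 0.1 rad each way for a turn. Its arguments: {"type":"object","properties":{"increments":{"type":"array","items":{"type":"object","properties":{"hand":{"type":"number"},"x":{"type":"number"},"y":{"type":"number"},"z":{"type":"number"},"rx":{"type":"number"},"ry":{"type":"number"},"rz":{"type":"number"}}}},"grip_force":{"type":"number"}},"required":["increments"]}

```bash
mkdir -p pics
cat > h.py <<'E'
from rig import *
import numpy as np, cv2
def save(im,n): cv2.imwrite('pics/'+n,im['pixels'][:,:,::-1])
def cloud(im):
    z=im['range_z'];v,u=np.mgrid[:420,:560]
    c=np.stack([(u-im['cx'])/im['fx']*z,(v-im['cy'])/im['fy']*z,z],-1)
    return (c-im['t'])@im['R']
E
python3 - <<'E'
from h import *
o=get_obs();print(o['t'],o['eef_pos'],o['tool_rot'],o['grip_width'],o['wrist_force'])
ims=[get_image(n) for n in('top','side')]
cv2.imwrite('pics/a.png',ims[0]['pixels'][:,:,::-1]);cv2.imwrite('pics/b.png',ims[1]['pixels'][:,:,::-1])
for c in('top','side'):
  for q in('basket','lip','grip','cleaner','rim','jar','detergent','dish'):
    print(c,q,[(np.round(r['position'],3).tolist(),round(r['confidence'],2)) for r in tip_of(c,q)[:3]])
E
```

```text
0.0 [0.13852723 0.55748695 0.21594741] [-3.14123670e+00  1.68275926e-03  1.32700708e+00] 0.9984925519772004 [0.1579354  0.510918   0.31585467]
top basket [([0.312, -0.367, -0.001], 0.83), ([0.427, -0.328, -0.003], 0.69)]
top lip [([0.407, -0.313, 0.062], 0.81), ([0.329, -0.339, 0.063], 0.69)]
top grip [([0.322, -0.346, 0.096], 0.93), ([0.405, -0.314, 0.094], 0.85)]
top cleaner [([0.598, -0.004, 0.0], 0.94), ([0.429, -0.329, -0.002], 0.6)]
top rim [([0.529, -0.008, 0.141], 0.79)]
top jar [([0.421, 0.321, 0.004], 0.89)]
top detergent [([0.639, 0.3, 0.003], 0.86), ([0.529, -0.006, 0.139], 0.39)]
top dish [([0.623, -0.331, -0.001], 0.67)]
side basket [([0.429, -0.327, -0.001], 0.9), ([0.314, -0.364, -0.001], 0.77)]
side lip [([0.325, -0.341, 0.061], 0.65), ([0.407, -0.312, 0.059], 0.63)]
side grip [([0.412, -0.316, 0.097], 0.93), ([0.321, -0.344, 0.096], 0.76)]
side cleaner [([0.589, -0.005, 0.002], 0.82)]
side rim [([0.525, -0.006, 0.142], 0.77)]
side jar [([0.422, 0.32, 0.002], 0.66)]
side detergent [([0.637, 0.3, 0.002], 0.71)]
side dish [([0.62, -0.334, -0.002], 0.61)]
```

View pics/a.png

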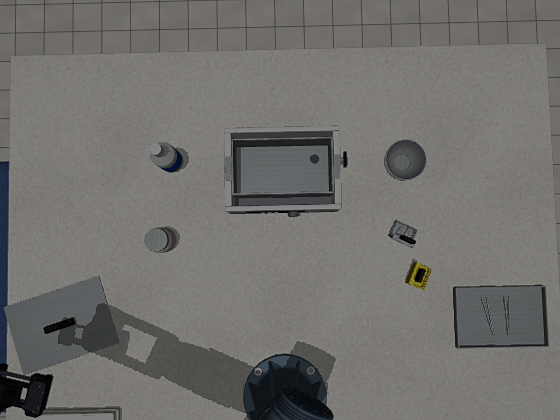

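View pics/b.png

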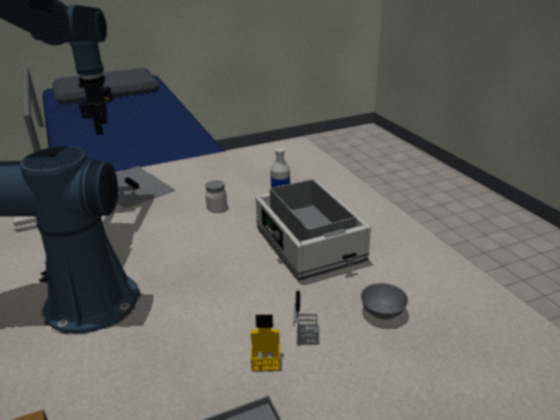

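The steel basket is at top (403,233) and side (307,325), next to the yellow look-alike at top (419,274), which is not the target. The cleaner is at top (283,170). Its tap is on the right (-y) and its panel faces the robot (-x).

Run:
```python
from h import *
im=get_image('top');P=cloud(im)
x,y,z=P[...,0],P[...,1],P[...,2]
m=(z>.128)&(z<.155)&(x>.45)&(x<.75)&(abs(y)<.2)
Q=P[m];print(len(Q),Q.min(0),Q.max(0),np.median(Q[:,2]))
r=cv2.minAreaRect(Q[:,:2].astype(np.float32)*1000);print('pan rim',r)
# panel-side wall
w=Q[(Q[:,0]<.56)&(abs(Q[:,1])<.1)];print('panel wall n',len(w));
p=np.polyfit(w[:,1],w[:,0],1);print(p,w[:,0].std(),np.percentile(w[:,0],[5,50,95]))
m=(z>.09)&(z<.125)&(x>.45)&(x<.75)&(abs(y)<.2);Q=P[m]
print('deck',cv2.minAreaRect(Q[:,:2].astype(np.float32)*1000))
for nm,lo,hi in(('grip',.085,.12),('body',.02,.075)):
  m=(z>lo)&(z<hi)&(x>.375)&(x<.48)&(y>-.38)&(y<-.27);Q=P[m];print(nm,len(Q),Q.mean(0),cv2.minAreaRect(Q[:,:2].astype(np.float32)*1000))
```

```text
719 [ 0.52603941 -0.12963994  0.12801656] [0.66503595 0.11853413 0.14670216] 0.13986539975879586
pan rim ((595.6640014648438, -5.510704040527344), (248.30178833007812, 138.86138916015625), 89.889892578125)
panel wall n 175
[0.00177944 0.52801646] 0.0013032140585573675 [0.52646987 0.52787281 0.53036259]
deck ((587.6149291992188, -5.415496826171875), (290.6237487792969, 222.73809814453125), 89.86358642578125)
grip 80 [ 0.40964633 -0.31291599  0.10809131] ((410.3186340332031, -314.11456298828125), (34.008235931396484, 10.408581733703613), 63.429481506347656)
body 180 [ 0.42082763 -0.31725277  0.04919711] ((424.65692138671875, -323.0849914550781), (61.47071838378906, 54.483211517333984), 64.5145034790039)
```

Emit:
servo_tool([
  {"z": -0.75, "rz": 1},
  {"z": -0.25, "rz": 1},
  {"x": 0, "y": 0, "rz": 1},
  {"rz": 1},
])

```text
schema error: expected keys hand, x, y, z, rx, ry, rz
```

```bash
cat > plan.py <<'E'
import numpy as np, json, math
from rig import get_obs
from scipy.spatial.transform import Rotation as R
def plan(pts, yaw, step=.038, hand=0, n=None):
    """rows from the present pose through world points to the end yaw (tool down), in call groups of 8"""
    o=get_obs();p=np.array(o['eef_pos']);y=o['tool_rot'][2]
    pos=[];q=p
    for t in pts:
        t=np.array(t,float);k=max(1,math.ceil(np.linalg.norm(t-q)/step));pos+=[q+(t-q)*i/k for i in range(1,k+1)];q=t
    while len(pos)<abs(y-yaw)/.1: pos.append(q)
    dy=(yaw-y)/len(pos);rows=[]
    for t in pos:
        M=R.from_euler('xyz',[np.pi,0,y]).as_matrix()
        d=np.round(M.T@(t-p)/.04,2);rows.append(dict(hand=hand,x=d[0]+0.,y=d[1]+0.,z=d[2]+0.,rx=0,ry=0,rz=round(-dy/.1,2)+0.))
        p=p+M@(d*.04);y-=rows[-1]['rz']*.1
    for i in range(0,len(rows),8): print(json.dumps(rows[i:i+8]))
def st():
    o=get_obs();print(round(o['t'],2),np.round(o['eef_pos'],4),np.round(o['tool_rot'],4),np.round(o['wrist_force'],2),np.round(o['ft_torque'],3),round(o['grip_width'],3))
E
python3 -c "
from plan import *
plan([(.40,.15,.25),(.41,-.31,.26)],-.45)"
```

```text
[{"hand": 0, "x": -0.64, "y": 0.68, "z": -0.06, "rx": 0, "ry": 0, "rz": 0.68}, {"hand": 0, "x": -0.59, "y": 0.72, "z": -0.07, "rx": 0, "ry": 0, "rz": 0.68}, {"hand": 0, "x": -0.55, "y": 0.75, "z": -0.06, "rx": 0, "ry": 0, "rz": 0.68}, {"hand": 0, "x": -0.49, "y": 0.8, "z": -0.07, "rx": 0, "ry": 0, "rz": 0.68}, {"hand": 0, "x": -0.43, "y": 0.82, "z": -0.06, "rx": 0, "ry": 0, "rz": 0.68}, {"hand": 0, "x": -0.38, "y": 0.85, "z": -0.06, "rx": 0, "ry": 0, "rz": 0.68}, {"hand": 0, "x": -0.32, "y": 0.88, "z": -0.07, "rx": 0, "ry": 0, "rz": 0.68}, {"hand": 0, "x": -0.26, "y": 0.89, "z": -0.06, "rx": 0, "ry": 0, "rz": 0.68}]
[{"hand": 0, "x": -0.19, "y": 0.91, "z": -0.06, "rx": 0, "ry": 0, "rz": 0.68}, {"hand": 0, "x": -0.14, "y": 0.92, "z": -0.07, "rx": 0, "ry": 0, "rz": 0.68}, {"hand": 0, "x": -0.07, "y": 0.93, "z": -0.06, "rx": 0, "ry": 0, "rz": 0.68}, {"hand": 0, "x": -0.01, "y": 0.93, "z": -0.07, "rx": 0, "ry": 0, "rz": 0.68}, {"hand": 0, "x": 0.06, "y": 0.93, "z": -0.06, "rx": 0, "ry": 0, "rz": 0.68}, {"hand": 0, "x": -0.37, "y": 0.81, "z": -0.02, "rx": 0, "ry": 0, "rz": 0.68}, {"hand":
[... 222 characters left out ...]
8}, {"hand": 0, "x": -0.13, "y": 0.88, "z": -0.02, "rx": 0, "ry": 0, "rz": 0.68}, {"hand": 0, "x": -0.07, "y": 0.88, "z": -0.01, "rx": 0, "ry": 0, "rz": 0.68}, {"hand": 0, "x": -0.02, "y": 0.89, "z": -0.02, "rx": 0, "ry": 0, "rz": 0.68}, {"hand": 0, "x": 0.05, "y": 0.88, "z": -0.02, "rx": 0, "ry": 0, "rz": 0.68}, {"hand": 0, "x": 0.11, "y": 0.88, "z": -0.02, "rx": 0, "ry": 0, "rz": 0.68}, {"hand": 0, "x": 0.17, "y": 0.87, "z": -0.02, "rx": 0, "ry": 0, "rz": 0.68}, {"hand": 0, "x": 0.22, "y": 0.85, "z": -0.02, "rx": 0, "ry": 0, "rz": 0.68}]
[{"hand": 0, "x": 0.29, "y": 0.84, "z": -0.02, "rx": 0, "ry": 0, "rz": 0.68}, {"hand": 0, "x": 0.34, "y": 0.82, "z": -0.02, "rx": 0, "ry": 0, "rz": 0.68}]
```

Emit:
servo_tool([
  {"hand": 0, "x": -0.64, "y": 0.68, "z": -0.06, "rx": 0, "ry": 0, "rz": 0.68},
  {"hand": 0, "x": -0.59, "y": 0.72, "z": -0.06, "rx": 0, "ry": 0, "rz": 0.68},
  {"hand": 0, "x": -0.55, "y": 0.75, "z": -0.06, "rx": 0, "ry": 0, "rz": 0.68},
  {"hand": 0, "x": -0.49, "y": 0.8, "z": -0.06, "rx": 0, "ry": 0, "rz": 0.68},
  {"hand": 0, "x": -0.43, "y": 0.82, "z": -0.06, "rx": 0, "ry": 0, "rz": 0.68},
  {"hand": 0, "x": -0.38, "y": 0.85, "z": -0.06, "rx": 0, "ry": 0, "rz": 0.68},
  {"hand": 0, "x": -0.32, "y": 0.88, "z": -0.06, "rx": 0, "ry": 0, "rz": 0.68},
  {"hand": 0, "x": -0.26, "y": 0.89, "z": -0.06, "rx": 0, "ry": 0, "rz": 0.68},
])

```text
t: 1.62
eef_pos: [0.3, 0.3053, 0.2364]
tool_rot: [3.141, -0.001, 0.78]
wrist_force: [0.8, 0.6, 0.0]
grip_width: 1.0
```

Emit:
servo_tool([
  {"hand": 0, "x": -0.19, "y": 0.91, "z": -0.06, "rx": 0, "ry": 0, "rz": 0.68},
  {"hand": 0, "x": -0.14, "y": 0.92, "z": -0.06, "rx": 0, "ry": 0, "rz": 0.68},
  {"hand": 0, "x": -0.07, "y": 0.93, "z": -0.06, "rx": 0, "ry": 0, "rz": 0.68},
  {"hand": 0, "x": -0.01, "y": 0.93, "z": -0.06, "rx": 0, "ry": 0, "rz": 0.68},
  {"hand": 0, "x": 0.06, "y": 0.93, "z": -0.06, "rx": 0, "ry": 0, "rz": 0.68},
  {"hand": 0, "x": -0.37, "y": 0.81, "z": -0.02, "rx": 0, "ry": 0, "rz": 0.68},
  {"hand": 0, "x": -0.3, "y": 0.83, "z": -0.02, "rx": 0, "ry": 0, "rz": 0.68},
  {"hand": 0, "x": -0.25, "y": 0.85, "z": -0.02, "rx": 0, "ry": 0, "rz": 0.68},
])

```text
t: 2.28
eef_pos: [0.4023, 0.0422, 0.2506]
tool_rot: [3.141, -0.0, 0.236]
wrist_force: [0.4, -0.5, -0.8]
grip_width: 0.998
```

Emit:
servo_tool([
  {"hand": 0, "x": -0.19, "y": 0.86, "z": -0.02, "rx": 0, "ry": 0, "rz": 0.68},
  {"hand": 0, "x": -0.13, "y": 0.88, "z": -0.02, "rx": 0, "ry": 0, "rz": 0.68},
  {"hand": 0, "x": -0.07, "y": 0.88, "z": -0.02, "rx": 0, "ry": 0, "rz": 0.68},
  {"hand": 0, "x": -0.02, "y": 0.89, "z": -0.02, "rx": 0, "ry": 0, "rz": 0.68},
  {"hand": 0, "x": 0.05, "y": 0.88, "z": -0.02, "rx": 0, "ry": 0, "rz": 0.68},
  {"hand": 0, "x": 0.11, "y": 0.88, "z": -0.02, "rx": 0, "ry": 0, "rz": 0.68},
  {"hand": 0, "x": 0.17, "y": 0.87, "z": -0.02, "rx": 0, "ry": 0, "rz": 0.68},
  {"hand": 0, "x": 0.22, "y": 0.85, "z": -0.02, "rx": 0, "ry": 0, "rz": 0.68},
])

```text
t: 2.95
eef_pos: [0.408, -0.241, 0.2571]
tool_rot: [3.141, -0.001, -0.309]
wrist_force: [0.5, 0.3, -0.3]
grip_width: 1.0
```

Emit:
servo_tool([
  {"hand": 0, "x": 0.29, "y": 0.84, "z": -0.02, "rx": 0, "ry": 0, "rz": 0.68},
  {"hand": 0, "x": 0.34, "y": 0.82, "z": -0.02, "rx": 0, "ry": 0, "rz": 0.68},
  {"hand": 0, "x": 0, "y": 0, "z": 0, "rx": 0, "ry": 0, "rz": 0},
  {"hand": 0, "x": 0, "y": 0, "z": 0, "rx": 0, "ry": 0, "rz": 0},
])

```text
t: 3.28
eef_pos: [0.4096, -0.3114, 0.258]
tool_rot: [-3.141, 0.001, -0.443]
wrist_force: [-0.5, 0.3, 1.0]
grip_width: 0.999
```

Run:
```python
from h import *; from plan import st
st()
im=get_image('wrist');save(im,'c.png');P=cloud(im);x,y,z=P[...,0],P[...,1],P[...,2]
for nm,lo,hi in(('grip',.085,.12),('body',.02,.075)):
  m=(z>lo)&(z<hi)&(x>.37)&(x<.48)&(y>-.38)&(y<-.27)
  if m.sum()>5: Q=P[m];print(nm,len(Q),Q.mean(0),cv2.minAreaRect(Q[:,:2].astype(np.float32)*1000))
for q in('basket','grip','lip'):
    print(q,[(np.round(r['position'],4).tolist(),round(r['confidence'],2)) for r in tip_of('wrist',q)[:3]])
```

```text
3.28 [ 0.4096 -0.3114  0.258 ] [-3.1411e+00  9.0000e-04 -4.4330e-01] [-0.55  0.28  0.95] [-0.02   0.102 -0.014] 0.999
grip 466 [ 0.4108406  -0.314487    0.11033157] ((409.88916015625, -317.0259094238281), (36.36256790161133, 9.448071479797363), 64.73750305175781)
body 783 [ 0.42240184 -0.31931577  0.04923956] ((424.94586181640625, -324.6529846191406), (60.48137664794922, 53.65597152709961), 63.52888107299805)
basket [([0.3124, -0.3649, 0.0012], 0.96), ([0.4273, -0.3303, 0.0012], 0.78)]
grip [([0.4094, -0.3145, 0.0979], 0.83), ([0.3222, -0.3487, 0.096], 0.81)]
lip [([0.3233, -0.3392, 0.0637], 0.91), ([0.4062, -0.3158, 0.058], 0.58)]
```

Emit:
servo_tool([
  {"hand": 0, "x": 0.05, "y": 0.07, "z": 0.9, "rx": 0, "ry": 0, "rz": 0.05},
  {"hand": 0, "x": 0, "y": 0, "z": 0.9, "rx": 0, "ry": 0, "rz": 0.05},
  {"hand": 0, "x": 0, "y": 0, "z": 0.9, "rx": 0, "ry": 0, "rz": 0},
  {"hand": 0, "x": 0, "y": 0, "z": 0.9, "rx": 0, "ry": 0, "rz": 0},
  {"hand": 0, "x": 0, "y": 0, "z": 0.5, "rx": 0, "ry": 0, "rz": 0},
  {"hand": 0, "x": 0, "y": 0, "z": 0.3, "rx": 0, "ry": 0, "rz": 0},
  {"hand": 0, "x": 0, "y": 0, "z": 0.1, "rx": 0, "ry": 0, "rz": 0},
  {"hand": 0, "x": 0, "y": 0, "z": 0, "rx": 0, "ry": 0, "rz": 0},
])

```text
t: 4.15
eef_pos: [0.4105, -0.312, 0.0778]
tool_rot: [-3.141, 0.002, -0.449]
wrist_force: [-1.0, -0.7, -0.2]
grip_width: 0.998
```

Emit:
servo_tool([
  {"hand": 120, "x": 0, "y": 0, "z": 0, "rx": 0, "ry": 0, "rz": 0},
  {"hand": 180, "x": 0, "y": 0, "z": 0, "rx": 0, "ry": 0, "rz": 0},
  {"hand": 220, "x": 0, "y": 0, "z": 0, "rx": 0, "ry": 0, "rz": 0},
  {"hand": 255, "x": 0, "y": 0, "z": 0, "rx": 0, "ry": 0, "rz": 0},
  {"hand": 255, "x": 0, "y": 0, "z": 0, "rx": 0, "ry": 0, "rz": 0},
  {"hand": 255, "x": 0, "y": 0, "z": 0, "rx": 0, "ry": 0, "rz": 0},
  {"hand": 255, "x": 0, "y": 0, "z": 0, "rx": 0, "ry": 0, "rz": 0},
  {"hand": 255, "x": 0, "y": 0, "z": 0, "rx": 0, "ry": 0, "rz": 0},
], grip_force=20)

```text
t: 4.82
eef_pos: [0.4106, -0.3136, 0.0785]
tool_rot: [3.142, -0.0, -0.451]
wrist_force: [0.4, 0.2, 0.4]
grip_width: 0.417
```

Emit:
servo_tool([
  {"hand": 255, "x": 0, "y": 0, "z": 0, "rx": 0, "ry": 0, "rz": 0},
  {"hand": 255, "x": 0, "y": 0, "z": 0, "rx": 0, "ry": 0, "rz": 0},
  {"hand": 255, "x": 0, "y": 0, "z": 0, "rx": 0, "ry": 0, "rz": 0},
  {"hand": 255, "x": 0, "y": 0, "z": 0, "rx": 0, "ry": 0, "rz": 0},
  {"hand": 255, "x": 0, "y": 0, "z": 0, "rx": 0, "ry": 0, "rz": 0},
  {"hand": 255, "x": 0, "y": 0, "z": 0, "rx": 0, "ry": 0, "rz": 0},
  {"hand": 255, "x": 0, "y": 0, "z": 0, "rx": 0, "ry": 0, "rz": 0},
])

```text
t: 5.4
eef_pos: [0.4106, -0.3135, 0.0784]
tool_rot: [-3.142, 0.0, -0.451]
wrist_force: [1.0, -1.3, -0.0]
grip_width: 0.107
```

Run:
```python
from plan import *
st()
plan([(.41,-.313,.26),(.48,-.05,.27),(.515,.06,.27)],0,hand=255)
```

```text
5.4 [ 0.4106 -0.3135  0.0784] [-3.1416e+00  1.0000e-04 -4.5100e-01] [ 0.95 -1.32 -0.02] [-0.06   0.067 -0.027] 0.107
[{"hand": 255, "x": 0.0, "y": 0.0, "z": -0.91, "rx": 0, "ry": 0, "rz": -0.27}, {"hand": 255, "x": -0.01, "y": 0.0, "z": -0.91, "rx": 0, "ry": 0, "rz": -0.27}, {"hand": 255, "x": 0.0, "y": 0.0, "z": -0.9, "rx": 0, "ry": 0, "rz": -0.27}, {"hand": 255, "x": -0.01, "y": 0.0, "z": -0.91, "rx": 0, "ry": 0, "rz": -0.27}, {"hand": 255, "x": 0.0, "y": 0.0, "z": -0.91, "rx": 0, "ry": 0, "rz": -0.27}, {"hand": 255, "x": -0.05, "y": -0.85, "z": -0.03, "rx": 0, "ry": 0, "rz": -0.27}, {"hand": 255, "x": -0.02, "y": -0.85, "z": -0.03, "rx": 0, "ry": 0, "rz": -0.27}, {"hand": 255, "x": 0.0, "y": -0.85, "z": -0.03, "rx": 0, "ry": 0, "rz": -0.27}]
[{"hand": 255, "x": 0.02, "y": -0.85, "z": -0.04, "rx": 0, "ry": 0, "rz": -0.27}, {"hand": 255, "x": 0.04, "y": -0.85, "z": -0.03, "rx": 0, "ry": 0, "rz": -0.27}, {"hand": 255, "x": 0.07, "y": -0.85, "z": -0.03, "rx": 0, "ry": 0, "rz": -0.27}, {"hand": 255, "x": 0.09, "y": -0.85, "z": -0.03, "rx": 0, "ry": 0, "rz": -0.27}, {"hand": 255, "x": 0.11, "y": -0.84, "z": -0.03, "rx": 0, "ry": 0, "rz": -0.27}, {"hand": 255, "x": 0.15, "y": -0.71, "z": 0.0, "rx": 0, "ry": 0, "rz": -0.27}, {"hand": 255, "x": 0.17, "y": -0.7, "z": 0.0, "rx": 0, "ry": 0, "rz": -0.27}, {"hand": 255, "x": 0.19, "y": -0.69, "z": 0.0, "rx": 0, "ry": 0, "rz": -0.27}]
[{"hand": 255, "x": 0.2, "y": -0.7, "z": 0.0, "rx": 0, "ry": 0, "rz": -0.27}]
```

Emit:
servo_tool([
  {"hand": 255, "x": 0, "y": 0, "z": -0.2, "rx": 0, "ry": 0, "rz": 0},
  {"hand": 255, "x": 0, "y": 0, "z": -0.4, "rx": 0, "ry": 0, "rz": 0},
  {"hand": 255, "x": 0, "y": 0, "z": -0.6, "rx": 0, "ry": 0, "rz": 0},
  {"hand": 255, "x": 0, "y": 0, "z": -0.8, "rx": 0, "ry": 0, "rz": 0},
  {"hand": 255, "x": 0, "y": 0, "z": -0.8, "rx": 0, "ry": 0, "rz": 0},
  {"hand": 255, "x": 0, "y": 0, "z": -0.8, "rx": 0, "ry": 0, "rz": 0},
  {"hand": 255, "x": 0, "y": 0, "z": -0.7, "rx": 0, "ry": 0, "rz": 0},
  {"hand": 255, "x": 0, "y": 0, "z": -0.3, "rx": 0, "ry": 0, "rz": 0},
])

```text
t: 6.07
eef_pos: [0.4117, -0.3147, 0.2673]
tool_rot: [3.139, -0.006, -0.451]
wrist_force: [0.0, -1.1, -1.2]
grip_width: 0.108
```

Run:
```python
from h import *
from plan import *
st()
im=get_image('side');save(im,'d.png')
plan([(.48,-.05,.266),(.5465,.05,.266)],0,step=.022,hand=255)
```

```text
6.07 [ 0.4117 -0.3147  0.2673] [ 3.1389 -0.0059 -0.4509] [ 0.01 -1.11 -1.22] [-0.088  0.099  0.056] 0.108
[{"hand": 255, "x": -0.1, "y": -0.52, "z": 0.0, "rx": 0, "ry": 0, "rz": -0.24}, {"hand": 255, "x": -0.1, "y": -0.51, "z": 0.01, "rx": 0, "ry": 0, "rz": -0.24}, {"hand": 255, "x": -0.08, "y": -0.52, "z": 0.0, "rx": 0, "ry": 0, "rz": -0.24}, {"hand": 255, "x": -0.06, "y": -0.53, "z": 0.0, "rx": 0, "ry": 0, "rz": -0.24}, {"hand": 255, "x": -0.06, "y": -0.52, "z": 0.01, "rx": 0, "ry": 0, "rz": -0.24}, {"hand": 255, "x": -0.04, "y": -0.52, "z": 0.0, "rx": 0, "ry": 0, "rz": -0.24}, {"hand": 255, "x": -0.03, "y": -0.53, "z": 0.01, "rx": 0, "ry": 0, "rz": -0.24}, {"hand": 255, "x": -0.02, "y": -0.53, "z": 0.0, "rx": 0, "ry": 0, "rz": -0.24}]
[{"hand": 255, "x": 0.0, "y": -0.52, "z": 0.0, "rx": 0, "ry": 0, "rz": -0.24}, {"hand": 255, "x": 0.01, "y": -0.53, "z": 0.01, "rx": 0, "ry": 0, "rz": -0.24}, {"hand": 255, "x": 0.02, "y": -0.52, "z": 0.0, "rx": 0, "ry": 0, "rz": -0.24}, {"hand": 255, "x": 0.03, "y": -0.53, "z": 0.0, "rx": 0, "ry": 0, "rz": -0.24}, {"hand": 255, "x": 0.05, "y": -0.52, "z": 0.01, "rx": 0, "ry": 0, "rz": -0.24}, {"hand": 255, "x": 0.21, "y": -0.46, "z": 0.0, "rx": 0, "ry": 0, "rz": -0.24}, {"hand": 255, "x": 0.23, "y": -0.44, "z": 0.0, "rx": 0, "ry": 0, "rz": -0.24}, {"hand": 255, "x": 0.24, "y": -0.44, "z": 0.0, "rx": 0, "ry": 0, "rz": -0.24}]
[{"hand": 255, "x": 0.25, "y": -0.44, "z": 0.0, "rx": 0, "ry": 0, "rz": -0.24}, {"hand": 255, "x": 0.26, "y": -0.42, "z": 0.0, "rx": 0, "ry": 0, "rz": -0.24}, {"hand": 255, "x": 0.27, "y": -0.43, "z": 0.0, "rx": 0, "ry": 0, "rz": -0.24}]
```

View pics/d.png

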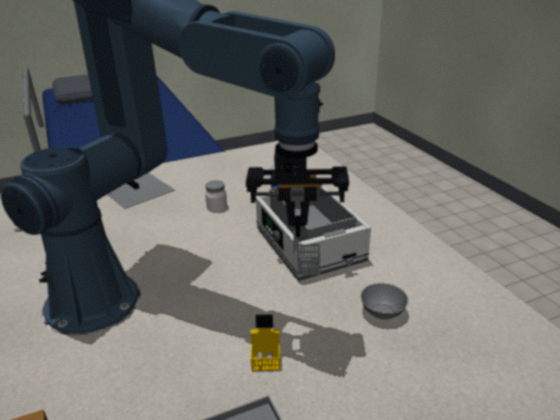

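The steel basket is held upright at about (310,250). The yellow one is undisturbed at (264,345). Next I carry it over the pan.

Emit:
servo_tool([
  {"hand": 255, "x": -0.1, "y": -0.52, "z": 0, "rx": 0, "ry": 0, "rz": -0.24},
  {"hand": 255, "x": -0.1, "y": -0.52, "z": 0, "rx": 0, "ry": 0, "rz": -0.24},
  {"hand": 255, "x": -0.08, "y": -0.52, "z": 0, "rx": 0, "ry": 0, "rz": -0.24},
  {"hand": 255, "x": -0.06, "y": -0.52, "z": 0, "rx": 0, "ry": 0, "rz": -0.24},
  {"hand": 255, "x": -0.06, "y": -0.52, "z": 0, "rx": 0, "ry": 0, "rz": -0.24},
  {"hand": 255, "x": -0.04, "y": -0.52, "z": 0, "rx": 0, "ry": 0, "rz": -0.24},
  {"hand": 255, "x": -0.03, "y": -0.52, "z": 0, "rx": 0, "ry": 0, "rz": -0.24},
  {"hand": 255, "x": -0.02, "y": -0.52, "z": 0, "rx": 0, "ry": 0, "rz": -0.24},
])

```text
t: 6.78
eef_pos: [0.4515, -0.1494, 0.2604]
tool_rot: [-3.141, 0.003, -0.258]
wrist_force: [0.7, 0.3, -0.7]
grip_width: 0.112
```

Emit:
servo_tool([
  {"hand": 255, "x": 0, "y": -0.52, "z": 0, "rx": 0, "ry": 0, "rz": -0.24},
  {"hand": 255, "x": 0.01, "y": -0.52, "z": 0, "rx": 0, "ry": 0, "rz": -0.24},
  {"hand": 255, "x": 0.02, "y": -0.52, "z": 0, "rx": 0, "ry": 0, "rz": -0.24},
  {"hand": 255, "x": 0.03, "y": -0.52, "z": 0, "rx": 0, "ry": 0, "rz": -0.24},
  {"hand": 255, "x": 0.05, "y": -0.52, "z": 0, "rx": 0, "ry": 0, "rz": -0.24},
  {"hand": 255, "x": 0.21, "y": -0.46, "z": 0, "rx": 0, "ry": 0, "rz": -0.24},
  {"hand": 255, "x": 0.23, "y": -0.44, "z": 0, "rx": 0, "ry": 0, "rz": -0.24},
  {"hand": 255, "x": 0.24, "y": -0.44, "z": 0, "rx": 0, "ry": 0, "rz": -0.24},
])

```text
t: 7.45
eef_pos: [0.5108, 0.0012, 0.2604]
tool_rot: [-3.141, 0.003, -0.066]
wrist_force: [0.4, -0.9, -1.4]
grip_width: 0.113
```

Emit:
servo_tool([
  {"hand": 255, "x": 0.25, "y": -0.44, "z": 0, "rx": 0, "ry": 0, "rz": -0.24},
  {"hand": 255, "x": 0.26, "y": -0.3, "z": 0, "rx": 0, "ry": 0, "rz": -0.24},
  {"hand": 255, "x": 0.27, "y": -0.2, "z": 0, "rx": 0, "ry": 0, "rz": -0.2},
  {"hand": 255, "x": 0, "y": 0, "z": 0, "rx": 0, "ry": 0, "rz": 0},
  {"hand": 255, "x": 0, "y": 0, "z": 0, "rx": 0, "ry": 0, "rz": 0},
])

```text
t: 7.87
eef_pos: [0.5436, 0.0366, 0.2605]
tool_rot: [-3.141, 0.003, 0.002]
wrist_force: [-0.9, -0.1, -0.7]
grip_width: 0.114
```

Run:
```python
from h import *
from plan import *
st()
for c in('top','side','wrist'):
  im=get_image(c);save(im,'e_%s.png'%c)
  for q in('basket','lip','grip','rim'):
    print(c,q,[(np.round(r['position'],4).tolist(),round(r['confidence'],2)) for r in tip_of(c,q)[:2]])
im=get_image('wrist');P=cloud(im);x,y,z=P[...,0],P[...,1],P[...,2]
m=(z>.13)&(z<.15)&(x>.51)&(x<.545)&(abs(y)<.13);Q=P[m];print(len(Q))
if len(Q)>9: print(np.percentile(Q[:,0],[2,50,98]),np.percentile(Q[:,1],[2,50,98]),np.polyfit(Q[:,1],Q[:,0],1))
```

```text
7.87 [0.5436 0.0366 0.2605] [-3.1414e+00  3.3000e-03  1.6000e-03] [-0.94 -0.08 -0.66] [-0.09   0.109 -0.014] 0.114
top basket [([0.3168, -0.3673, -0.0028], 0.58)]
top lip [([0.3242, -0.3396, 0.0643], 0.88), ([0.5954, -0.0041, -0.0001], 0.43)]
top grip [([0.3199, -0.3466, 0.0963], 0.81)]
top rim [([0.5271, -0.0105, 0.1405], 0.91)]
side basket [([0.3114, -0.3625, -0.0016], 0.79), ([0.5674, 0.0313, 0.1855], 0.77)]
side lip [([0.3235, -0.34, 0.0624], 0.87), ([0.5416, 0.0353, 0.2438], 0.61)]
side grip [([0.3212, -0.3459, 0.0997], 0.67)]
side rim [([0.5236, -0.0037, 0.1373], 0.6)]
wrist basket [([0.5643, 0.0323, 0.1858], 0.62)]
wrist lip [([0.5424, 0.033, 0.2473], 0.96)]
wrist grip [([0.5444, 0.033, 0.2784], 0.75), ([0.5651, 0.0318, 0.1882], 0.31)]
wrist rim [([0.5253, -0.0055, 0.14], 0.84)]
796
[0.52703128 0.52928192 0.54312726] [-0.0242168   0.07790399  0.11712666] [0.03376413 0.52781928]
```

View pics/e_wrist.png

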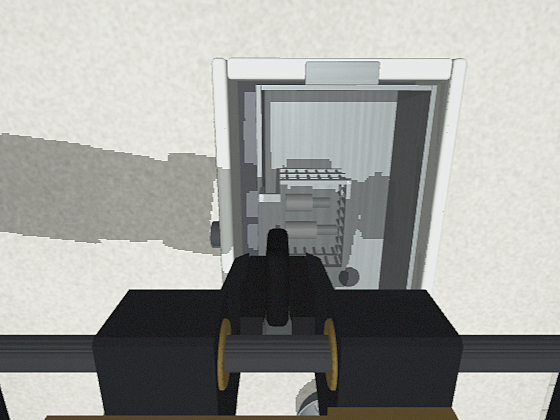

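The basket is square to the pan in the wrist view: the grip is at (277,280), the trough at (312,215), and the panel-side wall at column ~262. I'll lower it inside, still clear of the wall, then move towards the +y end.

Emit:
servo_tool([
  {"hand": 255, "x": 0, "y": 0, "z": 0.15, "rx": 0, "ry": 0, "rz": 0},
  {"hand": 255, "x": 0, "y": 0, "z": 0.35, "rx": 0, "ry": 0, "rz": 0},
  {"hand": 255, "x": 0, "y": 0, "z": 0.4, "rx": 0, "ry": 0, "rz": 0},
  {"hand": 255, "x": 0, "y": 0, "z": 0.4, "rx": 0, "ry": 0, "rz": 0},
  {"hand": 255, "x": 0, "y": 0, "z": 0.35, "rx": 0, "ry": 0, "rz": 0},
  {"hand": 255, "x": 0, "y": 0, "z": 0.2, "rx": 0, "ry": 0, "rz": 0},
  {"hand": 255, "x": 0, "y": 0, "z": 0.08, "rx": 0, "ry": 0, "rz": 0},
  {"hand": 255, "x": 0, "y": 0, "z": 0, "rx": 0, "ry": 0, "rz": 0},
])

```text
t: 9.33
eef_pos: [0.544, 0.0363, 0.1844]
tool_rot: [-3.141, 0.002, 0.001]
wrist_force: [0.3, -0.2, -0.7]
grip_width: 0.111
```

Emit:
servo_tool([
  {"hand": 255, "x": 0, "y": -0.1, "z": 0, "rx": 0, "ry": 0, "rz": 0},
  {"hand": 255, "x": 0, "y": -0.2, "z": 0, "rx": 0, "ry": 0, "rz": 0},
  {"hand": 255, "x": 0, "y": -0.25, "z": 0, "rx": 0, "ry": 0, "rz": 0},
  {"hand": 255, "x": 0, "y": -0.2, "z": 0, "rx": 0, "ry": 0, "rz": 0},
  {"hand": 255, "x": 0, "y": -0.15, "z": 0, "rx": 0, "ry": 0, "rz": 0},
  {"hand": 255, "x": 0, "y": -0.05, "z": 0, "rx": 0, "ry": 0, "rz": 0},
  {"hand": 255, "x": 0, "y": 0, "z": 0, "rx": 0, "ry": 0, "rz": 0},
  {"hand": 255, "x": 0, "y": 0, "z": 0, "rx": 0, "ry": 0, "rz": 0},
])

```text
t: 10.0
eef_pos: [0.5444, 0.0745, 0.1852]
tool_rot: [3.141, -0.0, 0.002]
wrist_force: [-1.2, 0.6, -1.2]
grip_width: 0.112
```

Run:
```python
from h import *
from plan import *
st()
im=get_image('wrist');save(im,'f.png');P=cloud(im);x,y,z=P[...,0],P[...,1],P[...,2]
for q in('basket','lip','grip'):
    print(q,[(np.round(r['position'],4).tolist(),round(r['confidence'],2)) for r in tip_of('wrist',q)[:2]])
m=(z>.13)&(z<.15)&(x>.51)&(x<.538)&(y>0.02)&(y<.11);Q=P[m];print(len(Q),np.percentile(Q[:,0],[2,50,98]))
m=(z>.13)&(z<.15)&(x>.54)&(x<.65)&(y>0.1)&(y<.14);Q=P[m];print(len(Q),np.percentile(Q[:,1],[2,50,98]))
st()
```

```text
10.0 [0.5444 0.0745 0.1852] [ 3.1414e+00 -1.0000e-04  1.6000e-03] [-1.25  0.63 -1.22] [-0.056  0.106 -0.   ] 0.112
basket [([0.5657, 0.0696, 0.107], 0.97)]
lip [([0.5446, 0.073, 0.1668], 0.94)]
grip [([0.5413, 0.069, 0.2046], 0.75)]
661 [0.52709867 0.52929421 0.53103134]
2082 [0.10038421 0.11583614 0.11757711]
10.2 [0.5444 0.0739 0.1852] [3.1415e+00 1.0000e-04 5.0000e-04] [ 0.73 -0.36 -1.35] [-0.046  0.016 -0.022] 0.109
```

View pics/f.png

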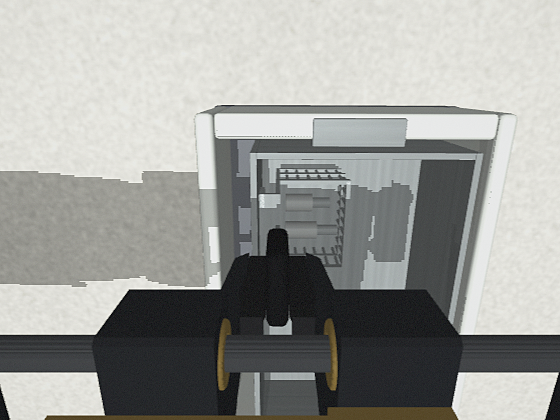

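Emit:
servo_tool([
  {"hand": 255, "x": 0, "y": -0.05, "z": 0, "rx": 0, "ry": 0, "rz": 0},
  {"hand": 255, "x": 0, "y": -0.05, "z": 0, "rx": 0, "ry": 0, "rz": 0},
  {"hand": 255, "x": 0, "y": -0.05, "z": 0, "rx": 0, "ry": 0, "rz": 0},
  {"hand": 255, "x": 0, "y": -0.05, "z": 0, "rx": 0, "ry": 0, "rz": 0},
  {"hand": 255, "x": 0, "y": 0, "z": 0, "rx": 0, "ry": 0, "rz": 0},
  {"hand": 255, "x": 0, "y": 0, "z": 0, "rx": 0, "ry": 0, "rz": 0},
], grip_force=12)

```text
t: 10.7
eef_pos: [0.5444, 0.0824, 0.1852]
tool_rot: [3.142, 0.0, 0.001]
wrist_force: [0.8, 0.8, -1.2]
grip_width: 0.113
```

Emit:
servo_tool([
  {"hand": 255, "x": 0, "y": -0.0125, "z": 0, "rx": 0, "ry": 0, "rz": 0},
  {"hand": 255, "x": 0, "y": -0.0125, "z": 0, "rx": 0, "ry": 0, "rz": 0},
  {"hand": 255, "x": 0, "y": -0.0125, "z": 0, "rx": 0, "ry": 0, "rz": 0},
  {"hand": 255, "x": 0, "y": 0, "z": 0, "rx": 0, "ry": 0, "rz": 0},
])

```text
t: 11.03
eef_pos: [0.5444, 0.0838, 0.1852]
tool_rot: [-3.142, 0.0, 0.001]
wrist_force: [0.1, 0.0, -0.7]
grip_width: 0.112
```

Emit:
servo_tool([
  {"hand": 255, "x": 0, "y": -0.0125, "z": 0, "rx": 0, "ry": 0, "rz": 0},
  {"hand": 255, "x": 0, "y": -0.0125, "z": 0, "rx": 0, "ry": 0, "rz": 0},
  {"hand": 255, "x": 0, "y": 0, "z": 0, "rx": 0, "ry": 0, "rz": 0},
])

```text
t: 11.28
eef_pos: [0.5444, 0.0848, 0.1852]
tool_rot: [-3.142, -0.0, 0.001]
wrist_force: [0.1, 0.1, -1.3]
grip_width: 0.116
```

Emit:
servo_tool([
  {"hand": 255, "x": 0, "y": -0.0125, "z": 0, "rx": 0, "ry": 0, "rz": 0},
  {"hand": 255, "x": 0, "y": -0.0125, "z": 0, "rx": 0, "ry": 0, "rz": 0},
  {"hand": 255, "x": 0, "y": 0, "z": 0, "rx": 0, "ry": 0, "rz": 0},
])

```text
t: 11.53
eef_pos: [0.5444, 0.0858, 0.1852]
tool_rot: [3.142, -0.0, 0.001]
wrist_force: [0.7, -0.3, -0.8]
grip_width: 0.11
```

Emit:
servo_tool([
  {"hand": 255, "x": 0, "y": -0.0125, "z": 0, "rx": 0, "ry": 0, "rz": 0},
  {"hand": 255, "x": 0, "y": 0, "z": 0, "rx": 0, "ry": 0, "rz": 0},
])

```text
t: 11.7
eef_pos: [0.5444, 0.0863, 0.1852]
tool_rot: [-3.142, 0.0, 0.001]
wrist_force: [0.8, 0.4, -1.0]
grip_width: 0.113
```

Emit:
servo_tool([
  {"hand": 255, "x": 0, "y": -0.0125, "z": 0, "rx": 0, "ry": 0, "rz": 0},
  {"hand": 255, "x": 0, "y": 0, "z": 0, "rx": 0, "ry": 0, "rz": 0},
])

```text
t: 11.87
eef_pos: [0.5444, 0.0868, 0.1852]
tool_rot: [3.142, 0.0, 0.001]
wrist_force: [-0.7, 0.6, -1.4]
grip_width: 0.116
```

Emit:
servo_tool([
  {"hand": 255, "x": 0, "y": -0.0125, "z": 0, "rx": 0, "ry": 0, "rz": 0},
  {"hand": 255, "x": 0, "y": 0, "z": 0, "rx": 0, "ry": 0, "rz": 0},
])

```text
t: 12.03
eef_pos: [0.5444, 0.0871, 0.1853]
tool_rot: [3.141, -0.0, 0.001]
wrist_force: [-0.7, -1.0, -1.5]
grip_width: 0.118
```

Emit:
servo_tool([
  {"hand": 255, "x": 0, "y": -0.0125, "z": 0, "rx": 0, "ry": 0, "rz": 0},
  {"hand": 255, "x": 0, "y": 0, "z": 0, "rx": 0, "ry": 0, "rz": 0},
])

```text
t: 12.2
eef_pos: [0.5445, 0.0875, 0.1853]
tool_rot: [3.141, -0.0, 0.001]
wrist_force: [-0.2, -1.6, 0.1]
grip_width: 0.111
```

```bash
python3 -c "
from plan import *
st()"
```

```text
12.2 [0.5445 0.0875 0.1853] [ 3.141e+00 -1.000e-04  9.000e-04] [-0.17 -1.63  0.11] [-0.461  0.14  -0.015] 0.111
```

Contact is felt at the end wall: Fy is -1.6 N and the moment changed by 0.4 N m. I'll back off about 1 mm, then feel for the panel-side wall in -x.

Emit:
servo_tool([
  {"hand": 255, "x": 0, "y": 0.03, "z": 0, "rx": 0, "ry": 0, "rz": 0},
  {"hand": 255, "x": -0.04, "y": 0, "z": 0, "rx": 0, "ry": 0, "rz": 0},
  {"hand": 255, "x": -0.05, "y": 0, "z": 0, "rx": 0, "ry": 0, "rz": 0},
  {"hand": 255, "x": -0.05, "y": 0, "z": 0, "rx": 0, "ry": 0, "rz": 0},
  {"hand": 255, "x": -0.035, "y": 0, "z": 0, "rx": 0, "ry": 0, "rz": 0},
  {"hand": 255, "x": 0, "y": 0, "z": 0, "rx": 0, "ry": 0, "rz": 0},
  {"hand": 255, "x": 0, "y": 0, "z": 0, "rx": 0, "ry": 0, "rz": 0},
])

```text
t: 12.78
eef_pos: [0.5373, 0.0866, 0.1853]
tool_rot: [-3.142, -0.0, 0.001]
wrist_force: [-0.6, -0.3, -1.3]
grip_width: 0.111
```

```bash
python3 -c "
from plan import *
st()"
```

```text
12.78 [0.5373 0.0866 0.1853] [-3.1415e+00 -1.0000e-04  1.0000e-03] [-0.65 -0.32 -1.27] [-0.099  0.069 -0.002] 0.111
```

Emit:
servo_tool([
  {"hand": 255, "x": -0.0125, "y": 0, "z": 0, "rx": 0, "ry": 0, "rz": 0},
  {"hand": 255, "x": -0.0125, "y": 0, "z": 0, "rx": 0, "ry": 0, "rz": 0},
  {"hand": 255, "x": 0, "y": 0, "z": 0, "rx": 0, "ry": 0, "rz": 0},
])

```text
t: 13.03
eef_pos: [0.5364, 0.0866, 0.1852]
tool_rot: [-3.142, 0.0, 0.001]
wrist_force: [0.5, 0.6, -1.6]
grip_width: 0.113
```

Emit:
servo_tool([
  {"hand": 255, "x": -0.0125, "y": 0, "z": 0, "rx": 0, "ry": 0, "rz": 0},
  {"hand": 255, "x": -0.0125, "y": 0, "z": 0, "rx": 0, "ry": 0, "rz": 0},
  {"hand": 255, "x": 0, "y": 0, "z": 0, "rx": 0, "ry": 0, "rz": 0},
])

```text
t: 13.28
eef_pos: [0.5353, 0.0866, 0.1852]
tool_rot: [-3.142, 0.0, 0.001]
wrist_force: [0.3, -0.5, -0.5]
grip_width: 0.114
```

```bash
python3 -c "
from plan import *
st()"
```

```text
13.28 [0.5353 0.0866 0.1852] [-3.1416e+00  0.0000e+00  1.0000e-03] [ 0.3  -0.54 -0.54] [-0.058  0.095  0.027] 0.114
```

Emit:
servo_tool([
  {"hand": 255, "x": -0.0125, "y": 0, "z": 0, "rx": 0, "ry": 0, "rz": 0},
  {"hand": 255, "x": -0.0125, "y": 0, "z": 0, "rx": 0, "ry": 0, "rz": 0},
  {"hand": 255, "x": 0, "y": 0, "z": 0, "rx": 0, "ry": 0, "rz": 0},
])

```text
t: 13.53
eef_pos: [0.5343, 0.0866, 0.1852]
tool_rot: [-3.142, 0.0, 0.001]
wrist_force: [0.0, -0.1, -1.0]
grip_width: 0.113
```

Emit:
servo_tool([
  {"hand": 255, "x": -0.0125, "y": 0, "z": 0, "rx": 0, "ry": 0, "rz": 0},
  {"hand": 255, "x": 0, "y": 0, "z": 0, "rx": 0, "ry": 0, "rz": 0},
])

```text
t: 13.7
eef_pos: [0.5338, 0.0866, 0.1852]
tool_rot: [3.142, 0.0, 0.001]
wrist_force: [0.1, -0.4, -1.2]
grip_width: 0.112
```

```bash
python3 -c "
from plan import *
st()"
```

```text
13.7 [0.5338 0.0866 0.1852] [3.1416e+00 0.0000e+00 1.0000e-03] [ 0.06 -0.42 -1.19] [-0.048  0.109  0.024] 0.112
```

Emit:
servo_tool([
  {"hand": 255, "x": -0.0125, "y": 0, "z": 0, "rx": 0, "ry": 0, "rz": 0},
  {"hand": 255, "x": 0, "y": 0, "z": 0, "rx": 0, "ry": 0, "rz": 0},
])

```text
t: 13.87
eef_pos: [0.5333, 0.0866, 0.1852]
tool_rot: [3.142, 0.0, 0.001]
wrist_force: [-0.5, 0.3, -1.3]
grip_width: 0.11
```

```bash
python3 -c "
from plan import *
st()"
```

```text
13.87 [0.5333 0.0866 0.1852] [3.1416e+00 1.0000e-04 1.0000e-03] [-0.55  0.32 -1.31] [-0.064  0.048 -0.024] 0.11
```

Emit:
servo_tool([
  {"hand": 255, "x": -0.0125, "y": 0, "z": 0, "rx": 0, "ry": 0, "rz": 0},
  {"hand": 255, "x": 0, "y": 0, "z": 0, "rx": 0, "ry": 0, "rz": 0},
])

```text
t: 14.03
eef_pos: [0.5329, 0.0865, 0.1852]
tool_rot: [3.142, -0.0, 0.001]
wrist_force: [-0.3, -0.1, -1.7]
grip_width: 0.112
```

```bash
python3 -c "
from plan import *
st()"
```

```text
14.03 [0.5329 0.0865 0.1852] [ 3.1416e+00 -0.0000e+00  1.0000e-03] [-0.27 -0.11 -1.67] [-0.124  0.093  0.01 ] 0.112
```

Emit:
servo_tool([
  {"hand": 255, "x": -0.0125, "y": 0, "z": 0, "rx": 0, "ry": 0, "rz": 0},
  {"hand": 255, "x": 0, "y": 0, "z": 0, "rx": 0, "ry": 0, "rz": 0},
])

```text
t: 14.2
eef_pos: [0.5326, 0.0865, 0.1853]
tool_rot: [3.142, -0.001, 0.001]
wrist_force: [0.9, 0.2, -1.2]
grip_width: 0.112
```

```bash
python3 -c "
from plan import *
st()"
```

```text
14.2 [0.5326 0.0865 0.1853] [ 3.1416e+00 -5.0000e-04  9.0000e-04] [ 0.9   0.17 -1.21] [-0.047 -0.098  0.025] 0.112
```

Emit:
servo_tool([
  {"hand": 255, "x": -0.0125, "y": 0, "z": 0, "rx": 0, "ry": 0, "rz": 0},
  {"hand": 255, "x": 0, "y": 0, "z": 0, "rx": 0, "ry": 0, "rz": 0},
])

```text
t: 14.37
eef_pos: [0.5322, 0.0865, 0.1853]
tool_rot: [3.142, -0.001, 0.001]
wrist_force: [2.7, -0.3, -2.4]
grip_width: 0.113
```

```bash
python3 -c "
from plan import *
st()"
```

```text
14.37 [0.5322 0.0865 0.1853] [ 3.1416e+00 -7.0000e-04  1.0000e-03] [ 2.72 -0.31 -2.44] [-0.052 -0.315 -0.012] 0.113
```

Wall contact is at about TCP x = 0.5328. I'll go 1 mm clear to centre the slot on the 4 mm wall, then lower.

Emit:
servo_tool([
  {"hand": 255, "x": 0.05, "y": 0, "z": 0, "rx": 0, "ry": 0, "rz": 0},
  {"hand": 255, "x": 0, "y": 0, "z": 0.05, "rx": 0, "ry": 0, "rz": 0},
  {"hand": 255, "x": 0, "y": 0, "z": 0.1, "rx": 0, "ry": 0, "rz": 0},
  {"hand": 255, "x": 0, "y": 0, "z": 0.1, "rx": 0, "ry": 0, "rz": 0},
  {"hand": 255, "x": 0, "y": 0, "z": 0.08, "rx": 0, "ry": 0, "rz": 0},
  {"hand": 255, "x": 0, "y": 0, "z": 0.03, "rx": 0, "ry": 0, "rz": 0},
  {"hand": 255, "x": 0, "y": 0, "z": 0, "rx": 0, "ry": 0, "rz": 0},
  {"hand": 255, "x": 0, "y": 0, "z": 0, "rx": 0, "ry": 0, "rz": 0},
])

```text
t: 15.03
eef_pos: [0.5338, 0.0866, 0.1706]
tool_rot: [-3.142, 0.0, 0.001]
wrist_force: [-0.2, -1.0, -1.2]
grip_width: 0.112
```

Run:
```python
from h import *
from plan import *
st()
im=get_image('wrist');save(im,'g.png')
s=get_image('side')['pixels'][150:290,230:390,::-1];cv2.imwrite('pics/gs.png',cv2.resize(s,None,fx=4,fy=4,interpolation=cv2.INTER_CUBIC))
for c in('wrist','side'):
  for q in('basket','lip'):
    print(c,q,[(np.round(r['position'],4).tolist(),round(r['confidence'],2)) for r in tip_of(c,q)[:2]])
```

```text
15.03 [0.5338 0.0866 0.1706] [-3.1416e+00  4.0000e-04  1.0000e-03] [-0.24 -1.03 -1.15] [-0.073  0.111 -0.031] 0.112
wrist basket [([0.5543, 0.0816, 0.0908], 0.79)]
wrist lip [([0.5305, 0.0862, 0.1522], 0.65)]
side basket [([0.3118, -0.3599, -0.0002], 0.96), ([0.5569, 0.0827, 0.0927], 0.67)]
side lip [([0.3248, -0.3426, 0.0624], 0.86), ([0.5314, 0.0885, 0.1519], 0.69)]
```

View pics/gs.png

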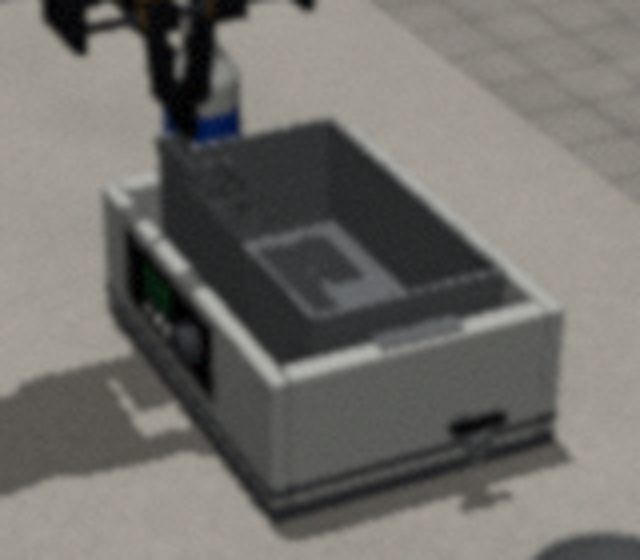

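The view shows the basket in the panel-side, +y corner of the pan (crop ~(200,165)), with the lip just above the rim. I'll go on down in small steps.

Emit:
servo_tool([
  {"hand": 255, "x": 0, "y": 0, "z": 0.025, "rx": 0, "ry": 0, "rz": 0},
  {"hand": 255, "x": 0, "y": 0, "z": 0.025, "rx": 0, "ry": 0, "rz": 0},
  {"hand": 255, "x": 0, "y": 0, "z": 0, "rx": 0, "ry": 0, "rz": 0},
])

```text
t: 15.58
eef_pos: [0.5338, 0.0865, 0.1686]
tool_rot: [-3.142, 0.0, 0.001]
wrist_force: [0.3, -0.2, -1.4]
grip_width: 0.114
```

Emit:
servo_tool([
  {"hand": 255, "x": 0, "y": 0, "z": 0.0125, "rx": 0, "ry": 0, "rz": 0},
  {"hand": 255, "x": 0, "y": 0, "z": 0.0125, "rx": 0, "ry": 0, "rz": 0},
  {"hand": 255, "x": 0, "y": 0, "z": 0, "rx": 0, "ry": 0, "rz": 0},
])

```text
t: 15.83
eef_pos: [0.5338, 0.0865, 0.1676]
tool_rot: [3.142, 0.0, 0.001]
wrist_force: [0.3, 0.4, -1.1]
grip_width: 0.112
```

```bash
python3 -c "
from plan import *
st()"
```

```text
15.83 [0.5338 0.0865 0.1676] [3.1416e+00 3.0000e-04 1.0000e-03] [ 0.25  0.44 -1.1 ] [-0.065  0.1   -0.006] 0.112
```

Emit:
servo_tool([
  {"hand": 255, "x": 0, "y": 0, "z": 0.0125, "rx": 0, "ry": 0, "rz": 0},
  {"hand": 255, "x": 0, "y": 0, "z": 0.0125, "rx": 0, "ry": 0, "rz": 0},
  {"hand": 255, "x": 0, "y": 0, "z": 0, "rx": 0, "ry": 0, "rz": 0},
])

```text
t: 16.08
eef_pos: [0.5338, 0.0866, 0.1667]
tool_rot: [3.142, 0.0, 0.001]
wrist_force: [-0.8, 1.1, -1.7]
grip_width: 0.115
```

```bash
python3 -c "
from plan import *
st()"
```

```text
16.08 [0.5338 0.0866 0.1667] [3.1416e+00 2.0000e-04 1.0000e-03] [-0.79  1.08 -1.65] [-0.078  0.104  0.08 ] 0.115
```

Emit:
servo_tool([
  {"hand": 255, "x": 0, "y": 0, "z": 0.0125, "rx": 0, "ry": 0, "rz": 0},
  {"hand": 255, "x": 0, "y": 0, "z": 0.0125, "rx": 0, "ry": 0, "rz": 0},
  {"hand": 255, "x": 0, "y": 0, "z": 0, "rx": 0, "ry": 0, "rz": 0},
])

```text
t: 16.33
eef_pos: [0.5338, 0.0865, 0.1657]
tool_rot: [3.142, 0.0, 0.001]
wrist_force: [0.1, 0.7, -1.2]
grip_width: 0.113
```

```bash
python3 -c "
from plan import *
st()"
```

```text
16.33 [0.5338 0.0865 0.1657] [3.1416e+00 2.0000e-04 1.0000e-03] [ 0.09  0.7  -1.16] [-0.049  0.12  -0.035] 0.113
```

Emit:
servo_tool([
  {"hand": 255, "x": 0, "y": 0, "z": 0.0125, "rx": 0, "ry": 0, "rz": 0},
  {"hand": 255, "x": 0, "y": 0, "z": 0.0125, "rx": 0, "ry": 0, "rz": 0},
  {"hand": 255, "x": 0, "y": 0, "z": 0, "rx": 0, "ry": 0, "rz": 0},
])

```text
t: 16.58
eef_pos: [0.5338, 0.0866, 0.1647]
tool_rot: [-3.142, 0.0, 0.001]
wrist_force: [0.2, -0.5, -2.4]
grip_width: 0.112
```

Emit:
servo_tool([
  {"hand": 255, "x": 0, "y": 0, "z": 0.0125, "rx": 0, "ry": 0, "rz": 0},
  {"hand": 255, "x": 0, "y": 0, "z": 0.0125, "rx": 0, "ry": 0, "rz": 0},
  {"hand": 255, "x": 0, "y": 0, "z": 0, "rx": 0, "ry": 0, "rz": 0},
])

```text
t: 16.83
eef_pos: [0.5339, 0.0866, 0.1637]
tool_rot: [-3.142, 0.0, 0.001]
wrist_force: [0.6, 0.5, -1.9]
grip_width: 0.113
```

Emit:
servo_tool([
  {"hand": 255, "x": 0, "y": 0, "z": 0.0125, "rx": 0, "ry": 0, "rz": 0},
  {"hand": 255, "x": 0, "y": 0, "z": 0.0125, "rx": 0, "ry": 0, "rz": 0},
  {"hand": 255, "x": 0, "y": 0, "z": 0, "rx": 0, "ry": 0, "rz": 0},
])

```text
t: 17.08
eef_pos: [0.5338, 0.0866, 0.1627]
tool_rot: [-3.142, 0.0, 0.001]
wrist_force: [-0.3, 0.3, -1.8]
grip_width: 0.112
```

```bash
python3 -c "
from plan import *
st()"
```

```text
17.08 [0.5338 0.0866 0.1627] [-3.1416e+00  2.0000e-04  1.0000e-03] [-0.35  0.32 -1.84] [-0.108  0.114 -0.006] 0.112
```

Emit:
servo_tool([
  {"hand": 255, "x": 0, "y": 0, "z": 0.0125, "rx": 0, "ry": 0, "rz": 0},
  {"hand": 255, "x": 0, "y": 0, "z": 0.0125, "rx": 0, "ry": 0, "rz": 0},
  {"hand": 255, "x": 0, "y": 0, "z": 0.0125, "rx": 0, "ry": 0, "rz": 0},
  {"hand": 255, "x": 0, "y": 0, "z": 0.0125, "rx": 0, "ry": 0, "rz": 0},
  {"hand": 255, "x": 0, "y": 0, "z": 0, "rx": 0, "ry": 0, "rz": 0},
])

```text
t: 17.5
eef_pos: [0.5338, 0.0865, 0.1607]
tool_rot: [-3.142, 0.0, 0.001]
wrist_force: [0.1, 0.8, -1.3]
grip_width: 0.11
```

```bash
python3 -c "
from plan import *
st()"
```

```text
17.5 [0.5338 0.0865 0.1607] [-3.1416e+00  3.0000e-04  1.0000e-03] [ 0.07  0.85 -1.27] [-0.094  0.101  0.036] 0.11
```

The lip is over the wall with no binding. Home is expected at a TCP z of about 0.156, so I'll use finer steps.

Emit:
servo_tool([
  {"hand": 255, "x": 0, "y": 0, "z": 0.0125, "rx": 0, "ry": 0, "rz": 0},
  {"hand": 255, "x": 0, "y": 0, "z": 0.0125, "rx": 0, "ry": 0, "rz": 0},
  {"hand": 255, "x": 0, "y": 0, "z": 0.0125, "rx": 0, "ry": 0, "rz": 0},
  {"hand": 255, "x": 0, "y": 0, "z": 0, "rx": 0, "ry": 0, "rz": 0},
])

```text
t: 17.83
eef_pos: [0.5338, 0.0866, 0.1592]
tool_rot: [-3.142, 0.0, 0.001]
wrist_force: [-0.5, -0.2, -1.7]
grip_width: 0.11
```

Emit:
servo_tool([
  {"hand": 255, "x": 0, "y": 0, "z": 0.0125, "rx": 0, "ry": 0, "rz": 0},
  {"hand": 255, "x": 0, "y": 0, "z": 0.0125, "rx": 0, "ry": 0, "rz": 0},
  {"hand": 255, "x": 0, "y": 0, "z": 0, "rx": 0, "ry": 0, "rz": 0},
])

```text
t: 18.08
eef_pos: [0.5339, 0.0866, 0.1582]
tool_rot: [-3.142, 0.0, 0.001]
wrist_force: [-0.6, -0.1, -1.1]
grip_width: 0.114
```

Emit:
servo_tool([
  {"hand": 255, "x": 0, "y": 0, "z": 0.0125, "rx": 0, "ry": 0, "rz": 0},
  {"hand": 255, "x": 0, "y": 0, "z": 0.0125, "rx": 0, "ry": 0, "rz": 0},
  {"hand": 255, "x": 0, "y": 0, "z": 0, "rx": 0, "ry": 0, "rz": 0},
])

```text
t: 18.33
eef_pos: [0.5339, 0.0866, 0.1572]
tool_rot: [-3.142, 0.0, 0.001]
wrist_force: [0.5, -0.7, -1.4]
grip_width: 0.109
```

```bash
python3 -c "
from plan import *
st()"
```

```text
18.33 [0.5339 0.0866 0.1572] [-3.1416e+00  1.0000e-04  1.0000e-03] [ 0.5  -0.73 -1.45] [-0.068  0.084  0.016] 0.109
```

Emit:
servo_tool([
  {"hand": 255, "x": 0, "y": 0, "z": 0.0125, "rx": 0, "ry": 0, "rz": 0},
  {"hand": 255, "x": 0, "y": 0, "z": 0, "rx": 0, "ry": 0, "rz": 0},
])

```text
t: 18.5
eef_pos: [0.5339, 0.0865, 0.1567]
tool_rot: [-3.142, 0.0, 0.001]
wrist_force: [-0.2, -1.1, -2.0]
grip_width: 0.11
```

Emit:
servo_tool([
  {"hand": 255, "x": 0, "y": 0, "z": 0.0125, "rx": 0, "ry": 0, "rz": 0},
  {"hand": 255, "x": 0, "y": 0, "z": 0, "rx": 0, "ry": 0, "rz": 0},
])

```text
t: 18.67
eef_pos: [0.5339, 0.0865, 0.1562]
tool_rot: [3.142, 0.0, 0.001]
wrist_force: [0.1, -0.4, -1.2]
grip_width: 0.114
```

```bash
python3 -c "
from plan import *
st()"
```

```text
18.67 [0.5339 0.0865 0.1562] [3.1416e+00 1.0000e-04 9.0000e-04] [ 0.13 -0.44 -1.21] [-0.054  0.088  0.038] 0.114
```

Emit:
servo_tool([
  {"hand": 255, "x": 0, "y": 0, "z": 0.0125, "rx": 0, "ry": 0, "rz": 0},
  {"hand": 255, "x": 0, "y": 0, "z": 0, "rx": 0, "ry": 0, "rz": 0},
])

```text
t: 18.83
eef_pos: [0.534, 0.0865, 0.156]
tool_rot: [3.142, -0.0, 0.001]
wrist_force: [-0.2, 0.1, -0.5]
grip_width: 0.114
```

Emit:
servo_tool([
  {"hand": 255, "x": 0, "y": 0, "z": 0.0125, "rx": 0, "ry": 0, "rz": 0},
  {"hand": 255, "x": 0, "y": 0, "z": 0, "rx": 0, "ry": 0, "rz": 0},
])

```text
t: 19.0
eef_pos: [0.5343, 0.0864, 0.1559]
tool_rot: [3.141, -0.001, 0.001]
wrist_force: [-0.5, -0.7, 2.7]
grip_width: 0.112
```

```bash
python3 -c "
from plan import *
st()"
```

```text
19.0 [0.5343 0.0864 0.1559] [ 3.1414e+00 -8.0000e-04  9.0000e-04] [-0.47 -0.71  2.73] [-0.217  0.249 -0.016] 0.112
```

Emit:
servo_tool([
  {"hand": 255, "x": 0, "y": 0, "z": 0.0125, "rx": 0, "ry": 0, "rz": 0},
  {"hand": 255, "x": 0, "y": 0, "z": 0, "rx": 0, "ry": 0, "rz": 0},
])

```text
t: 19.17
eef_pos: [0.5345, 0.0864, 0.1558]
tool_rot: [3.141, -0.001, 0.001]
wrist_force: [-1.5, -0.6, 5.6]
grip_width: 0.113
```

```bash
python3 -c "
from plan import *
st()"
```

```text
19.17 [0.5345 0.0864 0.1558] [ 3.1412e+00 -1.4000e-03  9.0000e-04] [-1.48 -0.64  5.64] [-0.217  0.385 -0.049] 0.113
```

It's home: contact at TCP z = 0.156 as predicted, and Fz rose to +5.6 N. I'll ease the push and look before releasing.

Emit:
servo_tool([
  {"hand": 255, "x": 0, "y": 0, "z": -0.02, "rx": 0, "ry": 0, "rz": 0},
  {"hand": 255, "x": 0, "y": 0, "z": 0, "rx": 0, "ry": 0, "rz": 0},
  {"hand": 255, "x": 0, "y": 0, "z": 0, "rx": 0, "ry": 0, "rz": 0},
])

```text
t: 19.42
eef_pos: [0.5342, 0.0865, 0.1558]
tool_rot: [3.141, -0.001, 0.001]
wrist_force: [-0.0, -1.2, 2.7]
grip_width: 0.11
```

Run:
```python
from h import *
from plan import *
st()
im=get_image('wrist');cv2.imwrite('pics/i.png',im['pixels'][:,:,::-1])
for c in('wrist','side'):
  if c=='side': get_image(c)
  for q in('basket','lip'):
    print(c,q,[(np.round(r['position'],4).tolist(),round(r['confidence'],2)) for r in tip_of(c,q)[:2]])
st()
```

```text
19.42 [0.5342 0.0865 0.1558] [ 3.1414e+00 -6.0000e-04  1.0000e-03] [-0.   -1.17  2.7 ] [-0.194  0.161  0.027] 0.11
wrist basket [([0.5567, 0.0829, 0.0778], 0.63)]
wrist lip [([0.5274, 0.0843, 0.1352], 0.63)]
side basket [([0.3123, -0.3623, -0.0031], 0.79), ([0.5555, 0.0824, 0.0778], 0.66)]
side lip [([0.3256, -0.3445, 0.0609], 0.83), ([0.5315, 0.0893, 0.1386], 0.54)]
19.72 [0.5341 0.0865 0.1558] [ 3.1415e+00 -5.0000e-04  9.0000e-04] [ 0.32 -1.3   3.4 ] [-0.172  0.137 -0.064] 0.113
```

View pics/i.png

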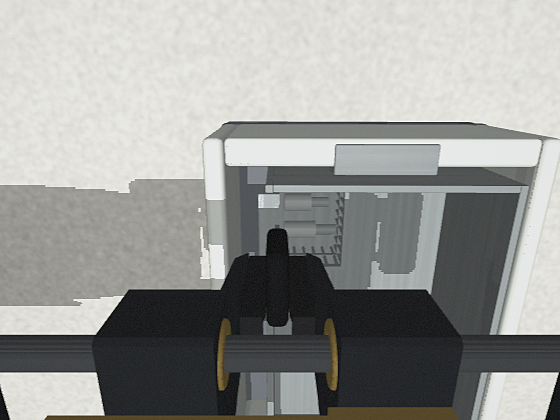

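The lip is hooked (bridge at (268,200)) and the trough is close against the end wall at row ~190. I'll give it a slight nudge towards the end to confirm it's snug, then release.

Emit:
servo_tool([
  {"hand": 255, "x": 0, "y": -0.0125, "z": 0, "rx": 0, "ry": 0, "rz": 0},
  {"hand": 255, "x": 0, "y": 0, "z": -0.01, "rx": 0, "ry": 0, "rz": 0},
  {"hand": 255, "x": 0, "y": 0, "z": 0, "rx": 0, "ry": 0, "rz": 0},
])

```text
t: 19.97
eef_pos: [0.534, 0.0869, 0.1559]
tool_rot: [3.141, -0.0, 0.001]
wrist_force: [-0.2, -1.4, 1.2]
grip_width: 0.115
```

```bash
python3 -c "
from plan import *
st()"
```

```text
19.97 [0.534  0.0869 0.1559] [ 3.1412e+00 -2.0000e-04  9.0000e-04] [-0.18 -1.38  1.17] [-0.489 -0.023  0.008] 0.115
```

Snug: the same end-wall contact signature as before (Tx -0.49). Releasing.

Emit:
servo_tool([
  {"hand": 215, "x": 0, "y": 0, "z": 0, "rx": 0, "ry": 0, "rz": 0},
  {"hand": 200, "x": 0, "y": 0, "z": 0, "rx": 0, "ry": 0, "rz": 0},
  {"hand": 180, "x": 0, "y": 0, "z": 0, "rx": 0, "ry": 0, "rz": 0},
  {"hand": 160, "x": 0, "y": 0, "z": 0, "rx": 0, "ry": 0, "rz": 0},
  {"hand": 140, "x": 0, "y": 0, "z": 0, "rx": 0, "ry": 0, "rz": 0},
  {"hand": 140, "x": 0, "y": 0, "z": 0, "rx": 0, "ry": 0, "rz": 0},
  {"hand": 140, "x": 0, "y": 0, "z": 0, "rx": 0, "ry": 0, "rz": 0},
  {"hand": 140, "x": 0, "y": 0, "z": 0, "rx": 0, "ry": 0, "rz": 0},
])

```text
t: 20.63
eef_pos: [0.5339, 0.0871, 0.156]
tool_rot: [-3.142, 0.0, 0.001]
wrist_force: [0.3, -0.6, 0.2]
grip_width: 0.452
```

Emit:
servo_tool([
  {"hand": 140, "x": 0, "y": 0, "z": -0.1, "rx": 0, "ry": 0, "rz": 0},
  {"hand": 140, "x": 0, "y": 0, "z": -0.3, "rx": 0, "ry": 0, "rz": 0},
  {"hand": 140, "x": 0, "y": 0, "z": -0.6, "rx": 0, "ry": 0, "rz": 0},
  {"hand": 140, "x": 0, "y": 0, "z": -0.8, "rx": 0, "ry": 0, "rz": 0},
  {"hand": 140, "x": 0, "y": 0, "z": -0.8, "rx": 0, "ry": 0, "rz": 0},
  {"hand": 140, "x": 0, "y": 0, "z": -0.6, "rx": 0, "ry": 0, "rz": 0},
  {"hand": 140, "x": 0, "y": 0, "z": 0, "rx": 0, "ry": 0, "rz": 0},
])

```text
t: 21.22
eef_pos: [0.5369, 0.087, 0.2917]
tool_rot: [3.141, -0.011, 0.001]
wrist_force: [1.0, 0.2, 1.6]
grip_width: 0.45
```

Run:
```python
from h import *
from plan import *
st()
im=get_image('wrist');cv2.imwrite('pics/j.png',im['pixels'][:,:,::-1]);P=cloud(im);x,y,z=P[...,0],P[...,1],P[...,2]
for c in('wrist','side'):
  if c=='side': get_image(c)
  for q in('basket','lip','grip','jar','detergent','dish'):
    print(c,q,[(np.round(r['position'],4).tolist(),round(r['confidence'],2)) for r in tip_of(c,q)[:2]])
b=(abs(x-.53)<.04)&(abs(y-.085)<.05)
m=b&(z>.165)&(z<.22);Q=P[m];print('grip',len(Q),Q.mean(0),Q.max(0),cv2.minAreaRect(Q[:,:2].astype(np.float32)*1000))
m=b&(x<.5335)&(z>.1412)&(z<.147)&(y<.118);Q=P[m];print('bridge',len(Q),np.percentile(Q,[2,50,98],axis=0))
m=(z>.13)&(z<.15)&(x>.57)&(x<.64)&(y>.1)&(y<.14);Q=P[m];print('end rim',len(Q),np.percentile(Q[:,1],[2,50,98]))
```

```text
21.22 [0.5369 0.087  0.2917] [ 3.141e+00 -1.140e-02  1.100e-03] [0.95 0.21 1.59] [-0.084  0.055 -0.034] 0.45
wrist basket [([0.5525, 0.0823, 0.0767], 0.91)]
wrist lip [([0.5309, 0.0872, 0.137], 0.79)]
wrist grip [([0.5335, 0.0829, 0.1724], 0.77)]
wrist jar [([0.5262, -0.0042, 0.1386], 0.38)]
wrist detergent []
wrist dish [([0.622, -0.3343, 0.0018], 0.57)]
side basket [([0.5546, 0.0824, 0.0782], 0.8), ([0.3133, -0.3634, -0.0043], 0.79)]
side lip [([0.5283, 0.0899, 0.1371], 0.79), ([0.3215, -0.3429, 0.0637], 0.66)]
side grip [([0.3197, -0.3432, 0.093], 0.91), ([0.5352, 0.0837, 0.1743], 0.77)]
side jar [([0.4235, 0.3216, 0.002], 0.85), ([0.5252, -0.0054, 0.1386], 0.17)]
side detergent [([0.6373, 0.2985, 0.0016], 0.92)]
side dish [([0.6185, -0.3292, -0.0009], 0.93)]
grip 623 [0.53368656 0.0863743  0.18782976] [0.53849132 0.1017797  0.19204661] ((533.7042236328125, 83.9203109741211), (9.653457641601562, 35.71833801269531), 0.15295465290546417)
bridge 451 [[0.52356712 0.04399139 0.14133293]
 [0.52650542 0.09345915 0.1429828 ]
 [0.53287291 0.11303277 0.14435817]]
end rim 536 [0.1132811  0.11604472 0.11742909]
```

View pics/j.png

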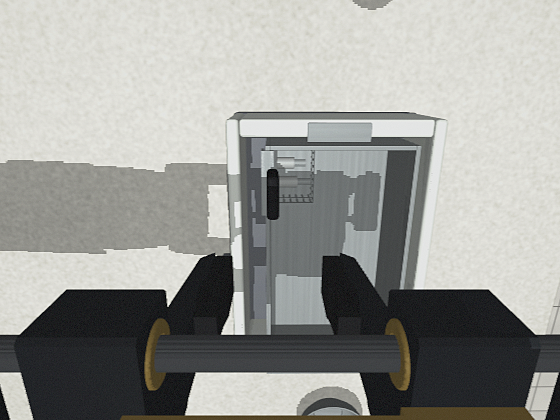

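The basket hangs released and upright in the corner. The grip is at (273,195), and the trough is at (295,178), close against the end wall. Bridge top is at 0.143 m, where home would be 0.1425. The grip centre is at y = 0.0839, so cleaner y is about 0.089 and touching the wall would be 0.090. Handing in.

```bash
python3 -c "
from rig import *
print(hand_in())"
```

```text
the job is handed in; nothing more can be done
None
```

The steel basket is hooked over the panel-side rim, snug against the end of the pan away from the tap, released, and handed in at about 21 s. No verdict was reported.

- **Placing:** I felt for the end wall, then the panel-side wall. I set the slot about 1 mm clear of the wall and lowered until it met the rim. Wrist force stayed under about 6 N throughout, so roughly 7 N on the pan at most.
- **Last checks (wrist depth):**
  - The bridge top is at 143 mm, where fully home would be 142.5 mm.
  - The grip sits within 0.2° of square.
  - Lip y is about 89 mm in the cleaner frame, where touching the wall would be 90 mm; the end-wall contact was felt again just before release.
- **Other things:** The networks still place the jar, bottle and bowl within about 5 mm of where they first saw them, which is within their error. The yellow look-alike was not touched.
- **Disagreement:** The networks put the lip at z = 137 mm, about 3 mm lower than the 140 mm the depth and contact height imply. That is within their 4 mm accuracy, so I trusted the depth and contact.

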